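# Clamp a doming stake with a clutch knob

## Robot

A 6-joint arm with a two-finger parallel gripper is mounted at the origin on the work surface. World frame = base frame: x ahead of the robot, y to its left, z up, the work surface at z = 0. Lengths are in m, angles in rad, forces in N, time in s.
With the tool pointing down it reaches from about 0.25 to 0.725 m from the base axis. Payload 4 kg.
Tool frame: the origin (TCP) lies between the finger pads, 19 mm behind the fingertips; this is the grasp point; z points along the fingers, y is the line along which they close (so a half turn about z gives the same grasp; the last joint's range is limited). The gripper opens to 85 mm and grips with 20 to 120 N. Pads are 22 mm wide; open, the fingers measure 114 mm over their backs; the gripper's body (76 mm by 85 mm) begins 54 mm behind the grasp point. The pads swing forward as they close: fully open they stand 13 mm farther back than shut.
Start: joints at [1.282, 0.241, 0.005, 1.335, 0, 1.571], TCP at [0.142, 0.479, 0.25] pointing down, gripper open.
Joint ranges: [-2.72, 2.72], [-1.05, 1.87], [-1.09, 1.28], [-1.99, 2.15], [-1.42, 1.44], [-3.14, 3.14]. Speed limits (rad/s): [2.79, 2.79, 3.14, 3.14, 3.14, 3.14].

## Interface

Orientations are given as a 3x3 rotation matrix whose columns are the frame's x, y, z axes.
In Python, from workcell import * gives the robot as it stands.
- The arm moves only by the shell command python3 -m inch 'ROWS'. ROWS is text: rows parted by semicolons, each of 5 numbers parted by spaces: the shift along the tool's x, y, z each as a share of 25 mm, from -1 to 1, then the turn about the tool's z as a share of 45 degrees, from -1 to 1, then the opening, from 0 (shut) to 1 (fully open). In form: x y z spin claw; .... A call has 1 to 10 rows; each row shifts and turns the commanded pose from where the row before left it, along the tool's axes as they then stand; what a row does not reach is not made up. A row lasts 1/10 s, in which the tool goes at most 50 mm and 8.59 degrees, less where a joint would pass 70% of its speed; a pose out of reach is approached as far as the arm can. A call with a number of a shift or a turn outside -1 to 1 is refused whole. A call with a gripper value outside its range is refused whole. The fingers move at their own pace and stop on an object; the grip force is fixed at half the most. Time passes only in rows, so rows that do not move let the fingers close. It gives the time, the measured TCP pose, the force, the opening and the grip force at its end, in the units of the state.
- observe(): the state, without advancing time (a new reading comes with each control period).
- snapshot(name): name is "scene" or "top" or "wrist"; returns a dict with "frame" (420x560x3 uint8, red, green, blue), "range_z" (420x560 float32, m along the optical axis (not along the pixel's ray), 0 where there is no reading), "mtx" (3x3 intrinsics, pixels), "xyz" and "rotation" of the camera in the world; the wrist camera has in their place "T_tool_cam" (4x4, takes a point from camera to tool coordinates, whose origin is the TCP and whose axes are the flange's). Camera axes: x right, y down, z forward; pixel columns grow to the right and rows downward; lengths in m; the calibration is good to about 2 mm. The wrist camera is an equidistant fisheye: a pixel r from the principal point sees the ray r / f radians off the axis. A picture is of the moment at which its call begins: read the wrist's pose just before it.
- sign_off(): hands the job in; it is judged then, once.
The state is a dict: "time_s": time; "joints": joint angles; "qvel": joint speeds; "joint_torque": joint torques, N m; "eef_pos": TCP position; "ee_rot": TCP orientation; "wrist_force": force on the tool from outside, world axes, zero at the start; "wrist_torque": the same for the moment, N m; "grip_width": finger opening in m; "finger_force": force on a finger pad.
Only numpy, scipy, OpenCV 4.12 (cv2) and the standard library are available. Lean on these libraries where they do the work, as an engineer would, in place of code of your own. Each camera call takes 0.05 s, during which the arm holds its last target. There are 200 camera calls.

## Task

Gently stand the small domed steel stake upright in the slot of the clamping fixture, between the two rails, and release it; then turn the fixture's black knob clockwise until its slip clutch clicks once, so that the cam holds the stake tight. Stop there, for just past the click the knob drives solid and overtightens; let go, and leave the rubber block and the jar where they are.

Things in the scene. Friction and masses are not known exactly. Their poses are not given: they have to be found in the camera images.
- stake: Loose bare-steel stake, 0.16 kg: round foot 30 mm diameter and 14 mm high, above it a round stem 20 mm diameter up to 40 mm, then a low domed top; 44.5 mm tall in all. Stands upright on its foot; origin at the centre of the underside, z up. Best gripped across the stem, fingertips above the foot.
- fixture: Steel fixture fixed to the bench. Base plate 150 x 84 x 10 mm, from x -60 to +90 mm, y -42 to +42 mm; origin on its underside, z up. On it two rails, tops 23 mm over the bench, faces at y = -17.5 and +17.5 mm, run from x = -30 to +6 mm: a 35 mm wide slot for the stake's foot. The cam's vertical spindle stands beyond the slot at x = +45, y = 0.
- slot_end (a point): End of the slot away from the knob: x = -30, y = 0 of the fixture, at rail-top height (23 mm over the bench). Here a steel stop block (also 23 mm) with a sprung brass pad closes the slot. It is set anywhere in a 7 mm range, unmeasured: the pad's face is 8 to 15 mm from this point, towards the knob. The pad gives about 1 mm per 8 N.
- nest (a point): Point on the plate's upper face (10 mm over the bench) in the slot, at x = +2.5, y = 0 of the fixture: a stake stood here while the cam is open clears the rails, the pad and the cam by about 2.5 mm or more, whatever the stop's setting.
- cam: Brass eccentric disc, 64 mm diameter, 12 to 22 mm over the bench; origin on the spindle axis, x axis towards the disc's centre 8 mm off. Open, that is the fixture's +x; it starts 0 to 0.4 rad clockwise of it (seen from above). Turned clockwise, it pushes the stake onto the stop, met 1.2 to 2.5 rad from open. Range 3.0 rad; 0.16 Nm of dry friction either way, so it stays where left.
- knob: Round black knob on top of the cam's spindle, 36 mm diameter, 58 to 84 mm over the bench, a low ridge on top along its x axis; origin on the axis at its underside. At the start its x axis is the cam's. It drives the cam through a break-over slip clutch: once clicked, the knob rests 0.54 rad clockwise of where it stood on the cam, and stays so.
- knob_top (a point): Centre of the knob's top face, 84 mm over the bench. Feel of the clutch: knob and cam turn as one up to 0.38 Nm; then the knob slips, the torque falling to 0 at 0.40 rad of slip and turning to -0.16 Nm as it snaps into the end notch at 0.54 (the click). Past that it drives solid and overtightens. Let go before 0.40 it springs back, later it snaps to 0.54.
- knob_grip (a point): Point on the knob's axis 78 mm over the bench, a good height for the tool point: fingertips then pass just over the stake's top.
- rubber_block: Bystander: black rubber cylinder, 40 mm diameter, 36 mm tall; origin at its underside. Leave it.
- jar: Bystander: small closed jar, 44 mm diameter, 48 mm tall; origin at its underside. Leave it.

How it is judged:
On the way, in this order (a step that is already met when the one before it is completed fails the run):
1. the stake stands upright on the plate inside the slot (x of stake in the frame of fixture between -0.012 and 0.012 m and y of stake in the frame of fixture between -0.005 and 0.005 m and z of stake in the frame of fixture below 0.013 m and angle between stake's own z axis and vertical below 0.1 rad and contact force between the fingers and stake below 0.1 N and angle between the x axis of knob and the x axis of cam, either way round below 0.2 rad), for 0.2 s.
2. the cam presses the stake and the clutch has clicked (contact force between cam and stake above 1.5 N and angle between the x axis of knob and the x axis of cam, either way round above 0.45 rad), for 0.1 s.
At the end, for the whole second after the job is handed in: The stake stands upright (within 0.07 rad) on the plate in the slot, at rest, pressed by the cam with more than 1.5 N, and the knob rests one click past the cam (0.45 to 0.7 rad), let go (all of step 2 and y of stake in the frame of fixture between -0.005 and 0.005 m and x of stake in the frame of fixture between -0.012 and 0.004 m and z of stake in the frame of fixture below 0.0125 m and angle between stake's own z axis and vertical below 0.07 rad and linear speed of stake below 0.02 m/s and angle between the x axis of knob and the x axis of cam, either way round below 0.7 rad); the robot touches nothing.
It fails at once if the stake is overtightened: the cam presses it with more than 25 N (contact force between cam and stake above 25 N).
It fails at once if the stake is rammed onto the fixture's plate (over 30 N) (contact force between stake and fixture_c0 above 30 N).
It fails at once if a bystander (rubber block, jar) is shifted more than 20 mm (distance of any of rubber_block, jar from where it was at the start of the episode above 0.02 m).
It also fails if it takes over 67 s, if anything falls off the work surface, if the arm or the gripper's body presses on something with over 40 N, if the wrist force passes 120 N, or if a joint passes its speed limit or range.

## Working session

There is one attempt and no reset: what is moved stays moved. The work goes in short steps, Python scripts to look and compute and a shell command to move; the robot and the scene stay as the last step left them, time stands still between calls to the robot, and variables do not carry over. Pictures are saved under pics/ and viewed, at most 10 in all, crops included, and the job is handed in when it is done.

```bash
ls; mkdir -p pics
python3 - <<'E'
from workcell import *
import cv2,numpy as np
s=observe();print({k:np.round(v,3).tolist() for k,v in s.items()})
ims=[]
for n in("scene","top"):
    d=snapshot(n);np.savez(f"{n}.npz",**d);ims.append(d["frame"]);print(n,d["mtx"],d["xyz"],d["rotation"])
    cv2.imwrite(f"pics/{n}0.png",d["frame"][:,:,::-1])
E
```

```text
pics
{'time_s': 0.0, 'joints': [1.282, 0.241, 0.004, 1.335, -0.0, 1.571], 'qvel': [0.002, -0.0, -0.0, 0.0, 0.001, -0.001], 'joint_torque': [-0.001, -37.232, 25.241, 0.017, -0.0, -0.0], 'eef_pos': [0.142, 0.479, 0.249], 'ee_rot': [[-0.959, 0.285, -0.001], [0.285, 0.959, -0.002], [-0.0, -0.002, -1.0]], 'wrist_force': [-0.379, 0.551, 0.073], 'wrist_torque': [-0.053, 0.006, 0.025], 'finger_force': 0.0, 'grip_width': 0.085}
scene [[453.17023239   0.         284.07979822]
 [  0.         453.17023239 203.5738622 ]
 [  0.           0.           1.        ]] [0.96704028 0.06759721 0.64375738] [[-0.18047293  0.79160347 -0.58377518]
 [ 0.98357931  0.14457208 -0.10803077]
 [-0.00111994 -0.59368582 -0.80469615]]
top [[414.34937048   0.         281.96349299]
 [  0.         414.34937048 210.34768609]
 [  0.           0.           1.        ]] [ 0.44359464 -0.01019384  0.9244929 ] [[ 0.0071735  -0.99377281  0.11119418]
 [-0.99990781 -0.00841049 -0.01065956]
 [ 0.01152838 -0.11110746 -0.99374153]]
```

View pics/top0.png

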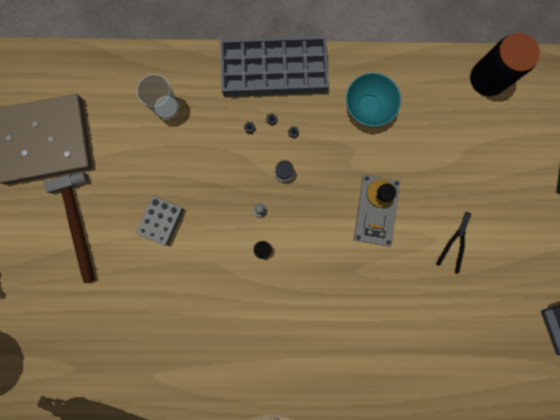

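View pics/scene0.png

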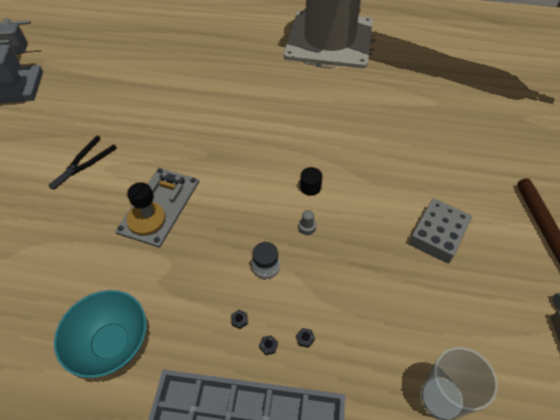

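The top view shows the stake at (260,211), rubber block at (262,250), jar at (285,171), and the fixture at about (378,210) with its knob at (386,193). In the scene view the stake is at (308,221).

```bash
cat > h.py <<'E'
import numpy as np,cv2
def cloud(d):
    z=d["range_z"].astype(float);v,u=np.indices(z.shape);K=d["mtx"]
    p=np.stack([(u-K[0,2])/K[0,0]*z,(v-K[1,2])/K[1,1]*z,z],-1)
    return p@d["rotation"].T+d["xyz"]
def ray(d,uv,h):
    K=d["mtx"];r=d["rotation"]@[(uv[0]-K[0,2])/K[0,0],(uv[1]-K[1,2])/K[1,1],1]
    return d["xyz"]+r*(h-d["xyz"][2])/r[2]
E
python3 - <<'E'
from h import *
d=dict(np.load("top.npz"));P=cloud(d);v,u=np.indices(P.shape[:2])
def box(u0,u1,v0,v1): return (u>=u0)&(u<u1)&(v>=v0)&(v<v1)
print("bench z",np.median(P[...,2][box(320,350,200,260)]))
for n,b in dict(stake=(245,275,198,225),block=(248,277,237,265),jar=(270,300,155,187)).items():
    m=box(*b)&(P[...,2]>.02);q=P[m];print(n,m.sum(),q.max(0).round(4),q.min(0).round(4),((q.max(0)+q.min(0))/2).round(4))
m=box(345,410,168,255)&(P[...,2]>.006)&(P[...,2]<.016)
r=cv2.minAreaRect(P[m][:,:2].astype(np.float32)*1000);print("plate depth",r)
m=box(345,410,168,255)&(P[...,2]>.07);q=P[m];print("knob",m.sum(),q.mean(0),((q.max(0)+q.min(0))/2))
f=d["frame"][160:260,335:415,::-1];cv2.imwrite("pics/fix.png",cv2.resize(f,None,fx=6,fy=6,interpolation=cv2.INTER_CUBIC))
E
```

```text
bench z 0.00022641310579946117
stake 77 [0.556  0.0405 0.9245] [ 0.4436 -0.0102  0.0203] [0.4998 0.0151 0.4724]
block 273 [0.4767 0.0417 0.9245] [ 0.4405 -0.0102  0.0309] [0.4586 0.0158 0.4777]
jar 311 [ 0.6517 -0.0039  0.9245] [ 0.4436 -0.0415  0.0201] [ 0.5477 -0.0227  0.4723]
plate depth ((552.883056640625, -240.38148498535156), (102.75342559814453, 161.4241943359375), 80.8520736694336)
knob 301 [ 0.5682066  -0.21881157  0.13940447] [ 0.52041064 -0.13258363  0.49761869]
```

View pics/fix.png

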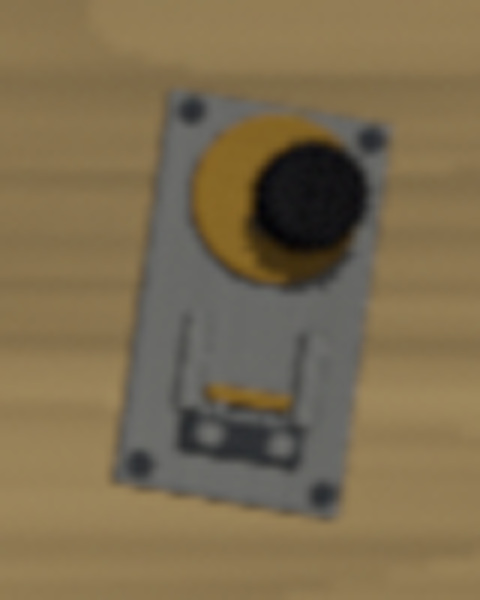

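The fixture crop shows the plate corners at (168,90), (392,122), (336,518) and (112,482). The knob is at the upper right, at (312,195), and the pad at (248,397).

Run:
```python
from h import *
d=dict(np.load("top.npz"));P=cloud(d);P[d["range_z"]==0]=np.nan
c=[ray(d,(335+a/6-.4,160+b/6-.4),.01) for a,b in((168,90),(392,122),(336,518),(112,482))]
c=np.array(c)[:,:2];print(c.round(4),np.linalg.norm(np.diff(c,axis=0),axis=1))
xd=(c[0]+c[1]-c[2]-c[3]);xd/=np.linalg.norm(xd);yaw=np.arctan2(xd[1],xd[0])
o=c.mean(0)-.015*xd;print("yaw",yaw,"origin",o,"nest",o+.0025*xd,"knob",o+.045*xd)
k=ray(d,(335+312/6-.4,160+195/6-.4),.082);print("knob by px",k)
v,u=np.indices(P.shape[:2])
for n,(a,b,e,f),h in(("stake",(245,275,198,225),.03),("block",(248,277,237,265),.03),("jar",(270,300,155,187),.035)):
    q=P[e:f,a:b].reshape(-1,3);q=q[q[:,2]>h];print(n,len(q),((np.nanpercentile(q,97,axis=0)+np.nanpercentile(q,3,axis=0))/2).round(4))
s=dict(np.load("scene.npz"));Q=cloud(s);Q[s["range_z"]==0]=np.nan
q=Q[205:240,293:323].reshape(-1,3);q=q[q[:,2]>.03];print("stake scene",len(q),np.nanmean(q,0),np.nanmax(q,0))
print("stake px", ray(d,(260,210),.044),ray(s,(308,213),.044))
```

```text
[[ 0.6283 -0.2007]
 [ 0.6169 -0.2846]
 [ 0.4689 -0.2603]
 [ 0.4815 -0.1779]] [0.08466667 0.14996116 0.08333948]
yaw -0.15835940715544825 origin [ 0.53411353 -0.22849268] nest [ 0.53658225 -0.22888692] knob [ 0.57855046 -0.23558911]
knob by px [ 0.57755686 -0.23475726  0.082     ]
stake 70 [0.5454 0.0298 0.0395]
block 267 [0.4586 0.0234 0.0363]
jar 274 [ 0.6314 -0.0223  0.0477]
stake scene 137 [0.54742066 0.02922084 0.0405623 ] [0.55458487 0.03887761 0.04701387]
stake px [0.54246734 0.02731015 0.044     ] [0.5436409  0.02861705 0.044     ]
```

```bash
python3 -m inch '0 0 0 -0.167 1; -0.95 -0.76 0 0 1; -0.95 -0.76 0 0 1; -0.95 -0.76 0 0 1; -0.95 -0.76 0 0 1; -0.95 -0.76 0 0 1; -0.95 -0.76 0 0 1; -0.95 -0.76 0 0 1; -0.95 -0.76 0 0 1; -0.95 -0.76 0 0 1'
python3 -m inch '-0.95 -0.76 0.3 0 1; -0.95 -0.76 0.4 0 1; -0.95 -0.76 0.5 0 1; -0.95 -0.76 0.5 0 1; -0.95 -0.76 0.5 0 1; -0.95 -0.76 0.5 0 1; -0.95 -0.76 0.5 0 1; -0.95 -0.76 0.5 0 1; -0.95 -0.76 0.5 0 1; -0.95 -0.76 0.5 0 1'
python3 -m inch '0 0 0 0 1; 0 0 0 0 1; 0 0 0 0 1; 0 0 0 0 1'
python3 - <<'E'
from workcell import *
import cv2,numpy as np
s=observe();d=snapshot("wrist");d.update(p=s["eef_pos"],R=s["ee_rot"]);np.savez("w1.npz",**d)
print(s["eef_pos"],s["ee_rot"],d["mtx"],d["T_tool_cam"]);cv2.imwrite("pics/w1.png",d["frame"][:,:,::-1])
E
```

```text
time_s: 1.1
eef_pos: [0.3271, 0.2756, 0.2497]
ee_rot: [[-0.988, 0.157, -0.001], [0.157, 0.988, -0.001], [0.0, -0.001, -1.0]]
wrist_force: [0.6, 0.8, 0.3]
grip_width: 0.0855
finger_force: 0.0
time_s: 2.1
eef_pos: [0.5317, 0.0509, 0.1315]
ee_rot: [[-0.988, 0.157, -0.001], [0.157, 0.988, -0.0], [0.001, -0.0, -1.0]]
wrist_force: [0.9, 0.6, -0.4]
grip_width: 0.0855
finger_force: 0.0
time_s: 2.5
eef_pos: [0.531, 0.0528, 0.1331]
ee_rot: [[-0.988, 0.156, 0.0], [0.156, 0.988, 0.0], [-0.0, 0.0, -1.0]]
wrist_force: [0.9, -0.0, -1.1]
grip_width: 0.0852
finger_force: 0.0
[0.53099546 0.05277827 0.13305217] [[-9.87805961e-01  1.55689324e-01  4.67244955e-04]
 [ 1.55689446e-01  9.87806024e-01  2.36543245e-04]
 [-4.24720123e-04  3.06403936e-04 -9.99999863e-01]] [[325.1922621    0.         283.15743551]
 [  0.         325.1922621  205.17234171]
 [  0.           0.           1.        ]] [[-8.53655481e-06 -9.56522986e-01 -2.91656952e-01  7.48061102e-02]
 [ 9.99999999e-01  2.75396013e-06 -3.83010961e-05  5.71894361e-04]
 [ 3.74390904e-05 -2.91656952e-01  9.56522985e-01 -1.23346840e-01]
 [ 0.00000000e+00  0.00000000e+00  0.00000000e+00  1.00000000e+00]]
```

View pics/w1.png

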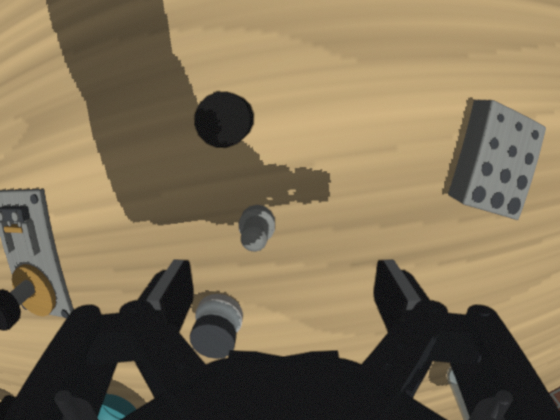

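The wrist view has the stake left of centre, with its dome around (254,240) and foot around (259,218). The jar is at (215,330), the block at (224,118), and the fixture is at the left edge.

```bash
cat >> h.py <<'E'
def wray(d,uv,h):
    K=d["mtx"];q=np.array([uv[0]-K[0,2],uv[1]-K[1,2]]);r=np.linalg.norm(q);t=r/K[0,0]
    c=np.r_[q/r*np.sin(t),np.cos(t)];T=d["T_tool_cam"]
    o=d["p"]+d["R"]@T[:3,3];v=d["R"]@(T[:3,:3]@c);return o+v*(h-o[2])/v[2]
E
python3 - <<'E'
from h import *
d=dict(np.load("w1.npz"))
print("top",wray(d,(254,241),.042),"foot",wray(d,(259,219),.014))
g=d["frame"][195:260,230:285,::-1];cv2.imwrite("pics/w1c.png",cv2.resize(g,None,fx=9,fy=9,interpolation=cv2.INTER_CUBIC))
E
```

```text
top [0.54512213 0.02994952 0.042     ] foot [0.5385793  0.03283284 0.014     ]
```

View pics/w1c.png

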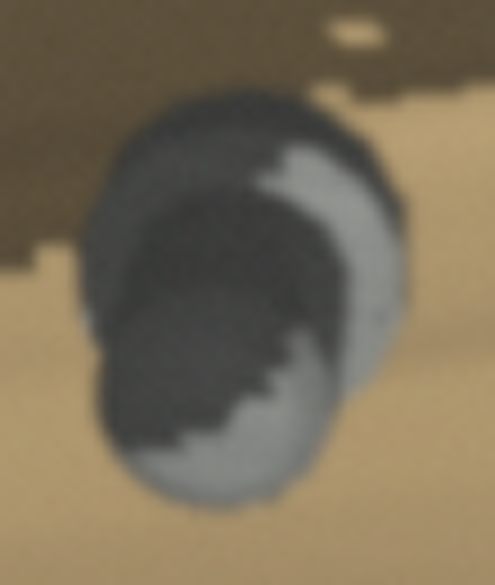

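The crop shows the foot's upper disc centred near (244,250) and the stem's top centred near (218,389).

Run:
```python
from h import *
d=dict(np.load("w1.npz"))
for p,h in(((254,238),.040),((257,222.6),.014)):
    w=wray(d,p,h);print(w,"tool mm",d["R"].T@(w-d["p"])*1000)
```

```text
[0.54362017 0.03006606 0.04      ] tool mm [-15.96729164 -20.49823713  93.05268145]
[0.54132113 0.03071158 0.014     ] tool mm [-13.58474185 -20.2264928  119.05175636]
```

```bash
python3 -m inch '-0.3 -0.42 0 0 1; -0.3 -0.42 0 0 1; 0 0 0.7 0 1; 0 0 0.7 0 1; 0 0 0.7 0 1; 0 0 0.7 0 1; 0 0 0.5 0 1; 0 0 0.4 0 1; 0 0 0.1 0 1; 0 0 0 0 1'
python3 -m inch '0 0 0 0 0.6; 0 0 0 0 0.4; 0 0 0 0 0.3; 0 0 0 0 0.2; 0 0 0 0 0.1; 0 0 0 0 0; 0 0 0 0 0; 0 0 0 0 0; 0 0 0 0 0'
```

```text
time_s: 3.55
eef_pos: [0.543, 0.0287, 0.0374]
ee_rot: [[-0.988, 0.157, -0.0], [0.157, 0.988, -0.0], [0.0, -0.0, -1.0]]
wrist_force: [0.1, -0.4, 0.6]
grip_width: 0.0853
finger_force: 0.0
time_s: 4.45
eef_pos: [0.5433, 0.0289, 0.0381]
ee_rot: [[-0.988, 0.157, 0.001], [0.157, 0.988, 0.0], [-0.001, 0.0, -1.0]]
wrist_force: [-0.2, 0.4, 5.6]
grip_width: 0.0177
finger_force: 58.6
```

```bash
python3 -m inch '0 0 -0.1 0 0; 0 0 -0.3 0 0; 0 0 -0.6 0 0; 0 0 -0.8 0 0; 0 0 -0.8 0 0; 0 0 -0.6 0 0; 0 0 -0.3 0 0; 0 0 0 0 0; 0 0 0 0 0'
python3 - <<'E'
from workcell import *
import cv2,numpy as np
s=observe();d=snapshot("wrist");d.update(p=s["eef_pos"],R=s["ee_rot"]);np.savez("w2.npz",**d)
cv2.imwrite("pics/w2.png",d["frame"][:,:,::-1])
E
```

```text
time_s: 5.35
eef_pos: [0.5423, 0.0288, 0.1243]
ee_rot: [[-0.988, 0.157, -0.001], [0.157, 0.988, -0.0], [0.001, -0.0, -1.0]]
wrist_force: [0.2, 0.2, -3.0]
grip_width: 0.0178
finger_force: 58.6
```

View pics/w2.png

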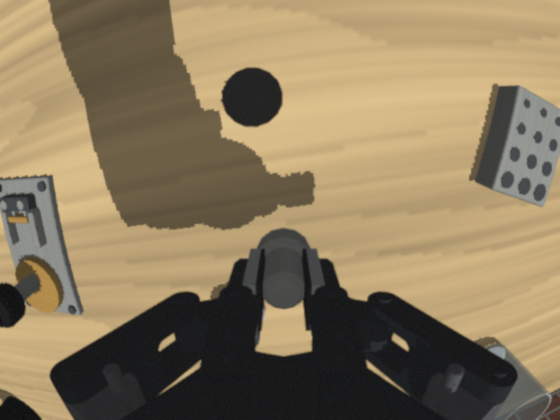

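The stake is held upright between the pads, with the dome at (285,286) and the foot at (282,250). I'll carry it next to the fixture and take a closer look there.

```bash
python3 -m inch '-0.114 -0.88 -0.1 0 0; -0.114 -0.88 -0.1 0 0; -0.114 -0.88 -0.1 0 0; -0.114 -0.88 -0.1 0 0; -0.114 -0.88 -0.1 0 0; -0.114 -0.88 -0.1 0 0; -0.114 -0.88 0 0 0; -0.114 -0.88 0 0 0; -0.114 -0.88 0 0 0; 0 0 0 0 0'
python3 -m inch '0 0 0 0 0; 0 0 0 0 0; 0 0 0 0 0'
python3 - <<'E'
from workcell import *
from h import *
s=observe();d=snapshot("wrist");d.update(p=s["eef_pos"],R=s["ee_rot"]);np.savez("w3.npz",**d)
print(s["eef_pos"]);cv2.imwrite("pics/w3.png",cv2.resize(d["frame"][:,:300,::-1],None,fx=1.42,fy=1.42,interpolation=cv2.INTER_CUBIC))
K=d["mtx"];T=d["T_tool_cam"]
a=dict(np.load("w2.npz"));w=wray(a,(285,286),a["p"][2]+.002);print("stake in tool",a["R"].T@(w-a["p"]))
w=wray(a,(282.5,254),a["p"][2]-.024);print("foot top",a["R"].T@(w-a["p"]))
E
```

```text
time_s: 6.4
eef_pos: [0.5364, -0.1731, 0.1387]
ee_rot: [[-0.987, 0.16, -0.002], [0.16, 0.987, -0.0], [0.002, -0.001, -1.0]]
wrist_force: [-0.2, -0.6, -1.5]
grip_width: 0.0178
finger_force: 58.8
time_s: 6.7
eef_pos: [0.537, -0.1698, 0.1397]
ee_rot: [[-0.988, 0.156, -0.001], [0.156, 0.988, 0.0], [0.001, 0.0, -1.0]]
wrist_force: [0.5, -0.5, -1.0]
grip_width: 0.0178
finger_force: 58.8
[ 0.53701256 -0.16975803  0.13967018]
stake in tool [ 0.00131984  0.00136207 -0.00199881]
foot top [0.00433278 0.00023656 0.02400523]
```

View pics/w3.png

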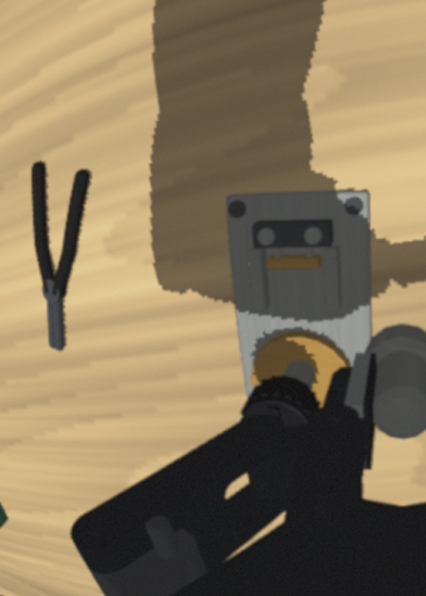

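The wrist view shows the fixture's far plate corners at about (227,195) and (369,190), its bolt holes at (237,208) and (354,206), the brass pad at (293,262) and the cam at (300,365), in 1.42x pixels.

Run:
```python
from h import *
d=dict(np.load("w3.npz"));f=1.42
def W(x,y,h): return wray(d,(x/f,y/f),h)[:2]
L,R=W(227,195,.01),W(369,190,.01);hl,hr=W(237,208,.01),W(354,206,.01)
print("corners",L,R,np.linalg.norm(R-L),"holes",hl,hr)
for a,b in((L,R),(hl,hr)):
    e=(b-a)/np.linalg.norm(b-a);print("yaw",np.arctan2(-e[0],e[1]))
r2=W(372,338,.01);g=r2-R;print("right edge yaw",np.arctan2(g[1],g[0]))
l2=W(250,392,.01);g=l2-L;print("left edge yaw",np.arctan2(g[1],g[0]))
for yaw in(-.158,):
    x=np.array([np.cos(yaw),np.sin(yaw)]);o=(L+R)/2+.06*x;n=o+.0025*x
    print("origin",o,"nest",n)
yv=np.array([.157,.988])
for nm,q in dict(pad=W(293,265,.023),stopL=W(252,220,.023),stopR=W(332,220,.023),stopfL=W(252,247,.023),stopfR=W(332,247,.023)).items(): print(nm,(q-o)@x,(q-o)@yv)
```

```text
corners [ 0.46673594 -0.25956831] [ 0.47936001 -0.17835056] 0.08219300644345735 holes [ 0.47535337 -0.25507049] [ 0.48671705 -0.18800062]
yaw -0.15420088629089174
yaw -0.16783661773438155
right edge yaw -0.15403030797932432
left edge yaw -0.14516938100074656
origin [ 0.53230061 -0.22840004] nest [ 0.53476947 -0.2287934 ]
pad -0.0211942908758278 -0.00018233398835971654
stopL -0.04654044744407774 -0.022076411876843866
stopR -0.045521633113125744 0.022285312232066905
stopfL -0.03158231356292675 -0.023109093781836607
stopfR -0.030960449931007227 0.021836857912451865
```

```bash
python3 -m inch '-0.09 -0.785 0 0 0; -0.09 -0.785 0 0 0; -0.09 -0.785 0 0 0; 0 0 0.6 0 0; 0 0 0.7 0 0; 0 0 0.7 0 0; 0 0 0.6 0 0; 0 0 0.3 0 0; 0 0 0 0 0; 0 0 0 0 0'
python3 -m inch '0 0 0 0 0; 0 0 0 0 0'
python3 - <<'E'
from workcell import *
from h import *
s=observe();d=snapshot("wrist");d.update(p=s["eef_pos"],R=s["ee_rot"]);np.savez("w4.npz",**d)
cv2.imwrite("pics/w4.png",cv2.resize(d["frame"][120:340,150:420,::-1],None,fx=2.7,fy=2.7,interpolation=cv2.INTER_CUBIC))
E
```

```text
time_s: 7.75
eef_pos: [0.535, -0.2298, 0.068]
ee_rot: [[-0.988, 0.156, 0.001], [0.156, 0.988, -0.0], [-0.001, -0.0, -1.0]]
wrist_force: [0.4, 0.3, -1.7]
grip_width: 0.0179
finger_force: 58.9
time_s: 7.95
eef_pos: [0.5352, -0.2302, 0.0685]
ee_rot: [[-0.988, 0.157, 0.002], [0.157, 0.988, -0.001], [-0.002, -0.0, -1.0]]
wrist_force: [0.1, 0.2, -1.5]
grip_width: 0.0179
finger_force: 58.9
```

View pics/w4.png

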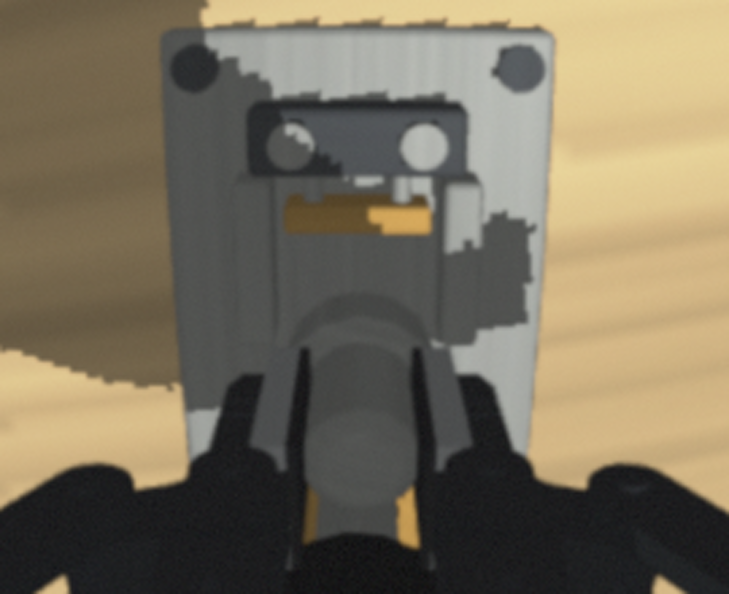

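The stake is centred between the rails: foot centre column about 361, rails and stop about 357. The pad's front is at about row 207 and the foot's front rim at row 293.

Run:
```python
from h import *
d=dict(np.load("w4.npz"));f=2.7
W=lambda x,y,h:wray(d,(150+x/f,120+y/f),h)[:2]
x=np.array([np.cos(.157),-np.sin(.157)]);y=np.array([np.sin(.157),np.cos(.157)])
L,R=W(161,33,.01),W(553,33,.01);print(np.linalg.norm(L-R));o=(L+R)/2+.06*x
e=(R-L);print("yaw",np.arctan2(-e[0],e[1]))
s=lambda n,q:print(n,(q-o)@x,(q-o)@y)
s("TCP",d["p"][:2]);s("foot rim",W(361,293,d["p"][2]-.024));s("pad front",W(358,207,.023));s("rail end",W(258,178,.023));s("stop front",W(357,176,.023))
s("stem top",W(360,453,d["p"][2]+.002));print(o)
```

```text
0.08197713865622988
yaw -0.15798697139083948
TCP 0.0023479301486195817 -2.351585620312645e-05
foot rim -0.015658502266481425 0.000806415240306311
pad front -0.02569457765737152 0.00023229085399907376
rail end -0.03170329813224 -0.01961563630749481
stop front -0.03205377369450174 4.139139780000313e-05
stem top 0.0019318225030066718 0.0006204604557015561
[ 0.53293169 -0.22979158]
```

```bash
python3 -m inch '0 -0.02 0.2 0 0; 0 0 0.2 0 0; 0 0 0.2 0 0; 0 0 0.1 0 0; 0 0 0.05 0 0; 0 0 0 0 0; 0 0 0 0 0'
python3 -m inch '0 0 0.02 0 0; 0 0 0 0 0; 0 0 0 0 0'
python3 -m inch '0 0 0.03 0 0; 0 0 0 0 0; 0 0 0 0 0'
```

```text
time_s: 8.7
eef_pos: [0.5347, -0.2305, 0.0488]
ee_rot: [[-0.988, 0.157, 0.0], [0.157, 0.988, -0.0], [-0.0, -0.0, -1.0]]
wrist_force: [-0.4, 0.2, -0.9]
grip_width: 0.0181
finger_force: 58.9
time_s: 9.0
eef_pos: [0.5346, -0.2305, 0.0483]
ee_rot: [[-0.988, 0.157, 0.0], [0.157, 0.988, -0.0], [-0.0, -0.0, -1.0]]
wrist_force: [-0.2, 0.5, -0.8]
grip_width: 0.0178
finger_force: 58.9
time_s: 9.3
eef_pos: [0.5346, -0.2305, 0.0481]
ee_rot: [[-0.988, 0.157, 0.001], [0.157, 0.988, -0.0], [-0.001, -0.0, -1.0]]
wrist_force: [-1.0, 0.6, 4.4]
grip_width: 0.0181
finger_force: 59.2
```

```bash
python3 -m inch '0 0 0 0 0.3; 0 0 0 0 0.4; 0 0 0 0 0.6; 0 0 0 0 0.8; 0 0 0 0 1; 0 0 0 0 1; 0 0 0 0 1; 0 0 0 0 1'
python3 -m inch '0 0 -0.2 0 1; 0 0 -0.6 0 1; 0 0 -0.8 0 1; 0 0 -0.8 0 1; 0 0 -0.8 0 1; 0 0 -0.8 0 1; 0 0 -0.4 0 1; 0 0 0 0 1; 0 0 0 0 1'
python3 - <<'E'
from workcell import *
from h import *
s=observe();d=snapshot("wrist");d.update(p=s["eef_pos"],R=s["ee_rot"]);np.savez("w5.npz",**d)
cv2.imwrite("pics/w5.png",cv2.resize(d["frame"][100:400,130:430,::-1],None,fx=2,fy=2,interpolation=cv2.INTER_CUBIC))
E
```

```text
time_s: 10.1
eef_pos: [0.5345, -0.2304, 0.0475]
ee_rot: [[-0.988, 0.157, 0.0], [0.157, 0.988, 0.0], [-0.0, 0.0, -1.0]]
wrist_force: [0.0, -0.6, 0.6]
grip_width: 0.0854
finger_force: 0.0
time_s: 11.0
eef_pos: [0.5342, -0.2303, 0.157]
ee_rot: [[-0.988, 0.157, -0.0], [0.157, 0.988, 0.0], [0.001, 0.0, -1.0]]
wrist_force: [0.6, -0.6, -0.6]
grip_width: 0.0857
finger_force: 0.0
```

View pics/w5.png

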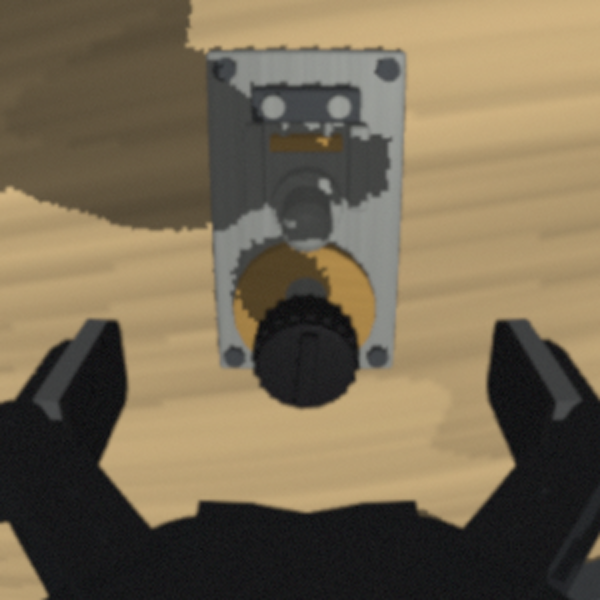

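The stake stands free and upright in the slot, with its dome at about (303,220). The knob's top is centred at about (305,362), with its ridge near vertical from (310,335) to (301,390).

Run:
```python
from workcell import *
from h import *
d=dict(np.load("w5.npz"));f=2
W=lambda x,y,h:wray(d,(130+x/f,100+y/f),h)
T=lambda n,q:print(n,q,"tool mm",1000*d["R"].T@(q-d["p"]))
T("knob",W(305.5,362,.084));a=W(310,335,.084)-W(301,390,.084);print("ridge ang",np.arctan2(a[1],a[0]))
T("stake foot",W(304,205,.024));T("plateL",W(208,53,.01));T("plateR",W(406,50,.01))
print(observe()["joints"],observe()["wrist_torque"])
```

```text
knob [ 0.57375039 -0.2363127   0.084     ] tool mm [-40.01657666   0.2806489   73.01319217]
ridge ang 2.8443472670701957
stake foot [ 0.53515279 -0.2308455   0.024     ] tool mm [ -1.07030457  -0.39050319 133.03320729]
plateL [ 0.46789937 -0.26053513  0.01      ] tool mm [ 60.67990988 -40.27409419 147.05840375]
plateR [ 0.47955291 -0.17913089  0.01      ] tool mm [ 61.95270607  41.95019697 147.07288411]
[-4.06997599e-01  4.55279969e-01  6.60413619e-02  1.18344036e+00
 -2.14212038e-05 -2.49402871e-01] [-0.00149297  0.00922691  0.03475714]
```

```bash
python3 -m inch '-0.85 0.02 0 0 1; -0.85 0.01 0 0 1; 0 0 0 -0.18 1; 0 0 0 -0.18 1; 0 0 0 -0.18 1; 0 0 0 -0.18 1; 0 0 0 -0.18 1; 0 0 0 -0.18 1; 0 0 0 -0.18 1; 0 0 0 -0.18 1'
python3 -m inch '0 0 0.5 -0.18 1; 0 0 0.5 -0.18 1; 0 0 0.5 -0.18 1; 0 0 0.5 0 1; 0 0 0.5 0 1; 0 0 0.4 0 1; 0 0 0.2 0 1; 0 0 0 0 1; 0 0 0 0 1'
python3 -c "
from workcell import *
s=observe();print(s['joints'],s['wrist_torque'])"
```

```text
time_s: 12.05
eef_pos: [0.5757, -0.236, 0.1557]
ee_rot: [[-0.558, -0.83, -0.003], [-0.83, 0.558, 0.001], [0.001, 0.003, -1.0]]
wrist_force: [0.9, -0.4, 0.0]
grip_width: 0.0856
finger_force: 0.0
time_s: 12.95
eef_pos: [0.5769, -0.2365, 0.0803]
ee_rot: [[-0.173, -0.985, 0.001], [-0.985, 0.173, -0.0], [0.0, -0.001, -1.0]]
wrist_force: [0.3, -0.8, -0.8]
grip_width: 0.0852
finger_force: 0.0
[-3.89036766e-01  5.95902399e-01  9.06278986e-02  1.06491391e+00
  5.97296492e-06 -1.78607119e+00] [ 0.02501765 -0.0181758  -0.05653074]
```

```bash
python3 -m inch '0 0 0.04 0 0.7; 0 0 0 0 0.6; 0 0 0 0 0.5; 0 0 0 0 0.4; 0 0 0 0 0.2; 0 0 0 0 0; 0 0 0 0 0; 0 0 0 0 0; 0 0 0 0 0'
python3 -c "
from workcell import *
s=observe();print(s['joints'],s['wrist_torque'],s['eef_pos'])"
```

```text
time_s: 13.85
eef_pos: [0.5772, -0.2365, 0.0798]
ee_rot: [[-0.172, -0.985, 0.002], [-0.985, 0.172, -0.0], [0.0, -0.002, -1.0]]
wrist_force: [0.6, 0.6, 5.6]
grip_width: 0.0343
finger_force: 59.6
[-3.88985481e-01  5.96271031e-01  8.96697902e-02  1.06260441e+00
  1.20464074e-04 -1.78648508e+00] [ 0.10584697 -0.05499291 -0.0025361 ] [ 0.57716882 -0.2365268   0.07975908]
```

```bash
cat > st.py <<'E'
from workcell import *
import numpy as np
s=observe();R=np.array(s["ee_rot"])
print("j6 %.3f yaw_cw %.4f F %s T %s"%(s["joints"][5],np.arctan2(R[0,0],R[1,0])*1.0,np.round(s["wrist_force"],2),np.round(s["wrist_torque"],3)))
E
python3 st.py; python3 -m inch '0 0 0 0.05 0; 0 0 0 0.1 0; 0 0 0 0.15 0; 0 0 0 0.15 0; 0 0 0 0.1 0; 0 0 0 0.05 0'; python3 st.py; python3 -m inch '0 0 0 0 0'; python3 st.py
```

```text
j6 -1.786 yaw_cw -2.9683 F [0.6  0.6  5.64] T [ 0.106 -0.055 -0.003]
time_s: 14.45
eef_pos: [0.5776, -0.2367, 0.0798]
ee_rot: [[-0.602, -0.798, 0.002], [-0.798, 0.602, -0.001], [-0.001, -0.003, -1.0]]
wrist_force: [1.6, -0.2, 4.4]
grip_width: 0.034
finger_force: 59.5
j6 -1.313 yaw_cw -2.4952 F [ 1.58 -0.19  4.37] T [-0.101 -0.325  0.08 ]
time_s: 14.55
eef_pos: [0.5776, -0.2367, 0.0798]
ee_rot: [[-0.601, -0.8, 0.002], [-0.8, 0.601, -0.001], [-0.001, -0.002, -1.0]]
wrist_force: [1.4, -0.0, 5.3]
grip_width: 0.0339
finger_force: 59.6
j6 -1.315 yaw_cw -2.4973 F [ 1.43 -0.05  5.34] T [-0.103 -0.378  0.007]
```

```bash
for i in 1 2 3 4; do python3 -m inch '0 0 0 0.08 0; 0 0 0 0.08 0' >/dev/null; python3 st.py; done
```

```text
j6 -1.188 yaw_cw -2.3702 F [ 1.73 -0.01  4.25] T [-0.132 -0.441  0.171]
j6 -1.063 yaw_cw -2.2446 F [ 2.84 -0.73  4.08] T [-0.214 -0.443  0.217]
j6 -0.937 yaw_cw -2.1188 F [ 2.19 -0.58  5.14] T [-0.283 -0.532  0.149]
j6 -0.811 yaw_cw -1.9931 F [ 3.05 -1.63  4.82] T [-0.237 -0.436  0.178]
```

```bash
for i in 1 2 3 4; do python3 -m inch '0 0 0 0.07 0; 0 0 0 0.07 0' >/dev/null; python3 st.py; done
```

```text
j6 -0.702 yaw_cw -1.8834 F [ 3.23 -1.53  4.01] T [-0.325 -0.539  0.171]
j6 -0.592 yaw_cw -1.7736 F [ 3.06 -1.97  3.56] T [-0.392 -0.54   0.284]
j6 -0.482 yaw_cw -1.6636 F [ 2.45 -2.34  3.82] T [-0.434 -0.604  0.312]
j6 -0.372 yaw_cw -1.5536 F [ 2.46 -2.13  3.9 ] T [-0.492 -0.538  0.347]
```

```bash
for i in 1 2 3 4; do python3 -m inch '0 0 0 0.05 0' >/dev/null; python3 st.py; done
```

```text
j6 -0.333 yaw_cw -1.5148 F [ 1.79 -1.67  4.26] T [-0.491 -0.527  0.289]
j6 -0.294 yaw_cw -1.4757 F [ 3.87 -3.07  4.17] T [-0.57  -0.549  0.263]
j6 -0.255 yaw_cw -1.4364 F [ 3.17 -2.55  4.5 ] T [-0.565 -0.531  0.311]
j6 -0.216 yaw_cw -1.3972 F [ 3.42 -3.1   3.26] T [-0.577 -0.568  0.324]
```

```bash
cat > look.py <<'E'
from workcell import *
from h import *
import sys
s=observe();d=snapshot("wrist");d.update(p=s["eef_pos"],R=s["ee_rot"]);np.savez(sys.argv[1]+".npz",**d)
K=d["mtx"];v,u=np.indices((420,560));a,b=u-K[0,2],v-K[1,2];r=np.hypot(a,b)+1e-9;t=r/K[0,0]
z=d["range_z"].astype(float);P=np.stack([a/r*np.tan(t)*z,b/r*np.tan(t)*z,z],-1);T=d["T_tool_cam"]
P=(P@T[:3,:3].T+T[:3,3])@np.array(d["R"]).T+d["p"];P[z==0]=np.nan
x=np.array([np.cos(.157),-np.sin(.157)]);y=np.array([np.sin(.157),np.cos(.157)]);o=np.array([.533,-.2295])
F=np.stack([(P[...,:2]-o)@x,(P[...,:2]-o)@y,P[...,2]],-1)
def sel(x0,x1,y0,y1,z0,z1):
    m=(F[...,0]>x0)&(F[...,0]<x1)&(abs(F[...,1]-(y0+y1)/2)<(y1-y0)/2)&(F[...,2]>z0)&(F[...,2]<z1);return F[m],m
for n,q in dict(stake=(-.03,.012,-.014,.014,.030,.060),foot=(-.035,.012,-.016,.016,.0225,.028),stop=(-.06,-.028,-.03,.03,.019,.028),pad=(-.028,-.012,-.014,.014,.014,.026)).items():
    f,m=sel(*q)
    if len(f): print(n,len(f),"min",np.percentile(f,2,axis=0).round(4),"mean",f.mean(0).round(4),"max",np.percentile(f,98,axis=0).round(4))
cv2.imwrite(f"pics/{sys.argv[1]}.png",cv2.resize(d["frame"][120:400,150:420,::-1],None,fx=2.1,fy=2.1,interpolation=cv2.INTER_CUBIC))
E
python3 look.py w6; python3 st.py
```

```text
stake 1402 min [-0.0119 -0.0064  0.0363] mean [-0.0033  0.0022  0.0509] max [0.0064 0.0107 0.0542]
foot 939 min [-0.0348 -0.0136  0.0225] mean [-0.0135  0.0012  0.0235] max [0.0055 0.0152 0.0257]
stop 2113 min [-0.0452 -0.022   0.0206] mean [-0.0379 -0.0004  0.0229] max [-0.0288  0.0214  0.0264]
pad 868 min [-0.0274 -0.0132  0.0166] mean [-0.0205  0.0005  0.0218] max [-0.0123  0.0131  0.0244]
j6 -0.215 yaw_cw -1.3960 F [ 3.66 -4.24  4.14] T [-0.657 -0.672  0.199]
```

View pics/w6.png

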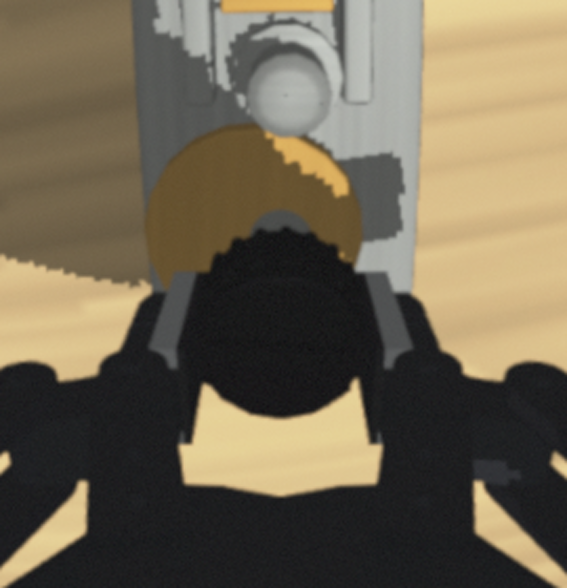

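The cam disc sits left of the spindle, so it has turned roughly 1.7 rad. The foot's rim (row 22) is still short of the pad (row 12), so no slip yet. I'll ease the side load before going on.

```bash
python3 -m inch '-0.03 -0.02 0 0 0; 0 0 0 0 0'; python3 st.py;  for i in 1 2 3; do python3 -m inch '0 0 0 0.05 0' >/dev/null; python3 st.py; done
```

```text
time_s: 16.8
eef_pos: [0.578, -0.2377, 0.0798]
ee_rot: [[-0.985, 0.171, 0.002], [0.171, 0.985, -0.001], [-0.002, -0.001, -1.0]]
wrist_force: [2.1, -2.2, 4.9]
grip_width: 0.0346
finger_force: 59.7
j6 -0.218 yaw_cw -1.3987 F [ 2.05 -2.25  4.9 ] T [-0.491 -0.414  0.142]
j6 -0.178 yaw_cw -1.3589 F [ 1.94 -2.58  5.79] T [-0.588 -0.451  0.288]
j6 -0.138 yaw_cw -1.3190 F [ 0.24 -2.98  4.99] T [-0.598 -0.326  0.286]
j6 -0.099 yaw_cw -1.2797 F [ 2.09 -2.57  4.36] T [-0.62  -0.34   0.266]
```

```bash
python3 -m inch '-0.02 -0.03 0 0.05 0' >/dev/null; python3 st.py;  for i in 1 2 3 4 5 6; do python3 -m inch '0 0 0 0.05 0' >/dev/null; python3 st.py; done; python3 look.py w7 | head -2
```

```text
j6 -0.061 yaw_cw -1.2408 F [0.95 0.16 8.14] T [ 0.036 -0.146  0.313]
j6 -0.021 yaw_cw -1.2015 F [ 0.87 -0.9   6.74] T [-0.211 -0.228  0.324]
j6 0.018 yaw_cw -1.1623 F [ 1.43 -1.52  6.92] T [-0.27  -0.237  0.315]
j6 0.057 yaw_cw -1.1230 F [ 1.8  -1.11  7.27] T [-0.263 -0.254  0.317]
j6 0.096 yaw_cw -1.0837 F [ 1.29 -1.56  6.66] T [-0.346 -0.269  0.282]
j6 0.136 yaw_cw -1.0445 F [ 1.57 -0.79  6.6 ] T [-0.363 -0.207  0.374]
j6 0.175 yaw_cw -1.0053 F [ 1.14 -1.6   6.14] T [-0.351 -0.204  0.366]
stake 1431 min [-0.0143 -0.0061  0.0332] mean [-0.0056  0.0035  0.0506] max [0.0038 0.0119 0.0542]
foot 948 min [-0.0347 -0.0122  0.0225] mean [-0.0131  0.0053  0.0236] max [0.0091 0.0155 0.0262]
```

```bash
for i in 1 2 3 4 5 6; do python3 -m inch '0 0 0 0.04 0' >/dev/null; python3 st.py; done
```

```text
j6 0.205 yaw_cw -0.9746 F [ 0.56 -1.32  6.79] T [-0.402 -0.164  0.354]
j6 0.237 yaw_cw -0.9427 F [ 0.89 -2.17  6.92] T [-0.354 -0.18   0.315]
j6 0.269 yaw_cw -0.9112 F [ 1.18 -2.33  5.61] T [-0.399 -0.213  0.286]
j6 0.300 yaw_cw -0.8796 F [ 1.72 -2.15  6.34] T [-0.378 -0.152  0.27 ]
j6 0.332 yaw_cw -0.8481 F [ 1.91 -1.66  5.25] T [-0.389 -0.2    0.284]
j6 0.363 yaw_cw -0.8166 F [ 0.98 -0.87  6.07] T [-0.377 -0.187  0.235]
```

```bash
for i in 1 2 3 4 5 6; do python3 -m inch '0 0 0 0.04 0' >/dev/null; python3 st.py; done; python3 look.py w8|head -1
```

```text
j6 0.395 yaw_cw -0.7850 F [ 1.21 -2.25  6.39] T [-0.423 -0.177  0.198]
j6 0.426 yaw_cw -0.7535 F [ 0.5  -0.89  7.38] T [-0.369 -0.111  0.137]
j6 0.458 yaw_cw -0.7220 F [-0.34 -1.71  6.89] T [-0.439 -0.066  0.094]
j6 0.489 yaw_cw -0.6904 F [ 0.26 -2.5   6.28] T [-0.382 -0.097  0.049]
j6 0.521 yaw_cw -0.6589 F [ 1.13 -1.9   5.29] T [-0.378 -0.11   0.031]
j6 0.552 yaw_cw -0.6273 F [ 1.13 -1.33  6.08] T [-0.431 -0.078 -0.075]
stake 1454 min [-0.0137 -0.0058  0.0326] mean [-0.0049  0.0046  0.0496] max [0.0039 0.0119 0.0541]
```

```bash
for i in 1 2; do python3 -m inch '0 0 0 0.03 0' >/dev/null; python3 st.py; done
```

```text
j6 0.575 yaw_cw -0.6042 F [ 0.37 -2.66  6.84] T [-0.392 -0.074 -0.053]
j6 0.599 yaw_cw -0.5803 F [ 0.34 -1.62  6.98] T [-0.41  -0.093 -0.078]
```

```bash
python3 -m inch '0 0 0 0 0.5; 0 0 0 0 0.7; 0 0 0 0 0.9; 0 0 0 0 1; 0 0 0 0 1; 0 0 0 0 1; 0 0 0 0 1'; python3 -m inch '0 0 -0.3 0 1; 0 0 -0.6 0 1; 0 0 -0.8 0 1; 0 0 -0.8 0 1; 0 0 -0.8 0 1; 0 0 -0.6 0 1; 0.4 0 0 0 1; 0.4 0 0 0 1; 0 0 0 0 1;  0 0 0 0 1'; python3 look.py w9
python3 - <<'E'
from h import *
d=dict(np.load("w9.npz"));f=d["frame"]
# knob ridge: predicted pixel box of knob top, local gradient orientation
T=d["T_tool_cam"];K=d["mtx"]
def proj(p):
    c=T[:3,:3].T@(d["R"].T@(np.array(p)-d["p"])-T[:3,3]);t=np.arctan2(np.hypot(*c[:2]),c[2]);e=c[:2]/np.hypot(*c[:2]);return K[:2,2]+K[0,0]*t*e
k=np.array([.577,-.237,.084]);print(d["p"],proj(k))
# rectify knob top plane, world axes, 0.25 mm/px
g=np.arange(-22,22.1,.25)/1000
mx=np.array([[proj(k+[a,b,0]) for b in g] for a in g],np.float32)
im=cv2.remap(f,mx,None,cv2.INTER_CUBIC);gr=cv2.GaussianBlur(cv2.cvtColor(im,cv2.COLOR_RGB2GRAY),(0,0),3).astype(float)
A,B=np.meshgrid(g,g,indexing="ij");gx,gy=np.gradient(gr)
for dx in(0,-.002,-.004):
    m=np.hypot(A-dx,B)<.011;gxx,gyy,gxy=(gx*gx)[m].sum(),(gy*gy)[m].sum(),(gx*gy)[m].sum()
    th=.5*np.arctan2(2*gxy,gxx-gyy);print("gradient dir",th,"ridge",th+np.pi/2,"coh",np.hypot(gxx-gyy,2*gxy)/(gxx+gyy))
E
```

```text
time_s: 20.0
eef_pos: [0.5775, -0.2378, 0.0789]
ee_rot: [[-0.549, 0.836, -0.0], [0.836, 0.549, 0.0], [0.0, -0.0, -1.0]]
wrist_force: [0.6, 0.2, -0.2]
grip_width: 0.0853
finger_force: 0.0
time_s: 21.0
eef_pos: [0.5657, -0.2204, 0.1755]
ee_rot: [[-0.549, 0.836, -0.002], [0.836, 0.549, 0.001], [0.002, -0.001, -1.0]]
wrist_force: [-0.5, 0.3, 0.0]
grip_width: 0.0854
finger_force: 0.0
stake 585 min [-0.0143 -0.0059  0.0327] mean [-0.0054  0.0043  0.0495] max [0.0037 0.0119 0.054 ]
foot 396 min [-0.0347 -0.0113  0.0225] mean [-0.0113  0.0059  0.0236] max [0.009  0.0156 0.0261]
stop 834 min [-0.0453 -0.0219  0.02  ] mean [-0.0379  0.0005  0.0229] max [-0.0288  0.0217  0.0264]
pad 377 min [-0.0271 -0.0128  0.0168] mean [-0.0205  0.0018  0.022 ] max [-0.0129  0.0136  0.0244]
[ 0.56568413 -0.22035458  0.17552458] [283.66667756 244.76642353]
gradient dir -1.0646978210692295 ridge 0.5060985057256671 coh 0.053426420718055284
gradient dir -1.003967497757617 ridge 0.5668288290372796 coh 0.07157932405863122
gradient dir -1.0172219678978514 ridge 0.5535743588970452 coh 0.03174122468815769
```

```bash
cat > ridge.py <<'E'
from h import *
import sys
for n,c in((a.split(":")[0],None) for a in sys.argv[1:]):
    d=dict(np.load(n+".npz"));T=d["T_tool_cam"];K=d["mtx"]
    def proj(p):
        c=T[:3,:3].T@(d["R"].T@(np.array(p)-d["p"])-T[:3,3]);t=np.arctan2(np.hypot(*c[:2]),c[2]);return K[:2,2]+K[0,0]*t*c[:2]/np.hypot(*c[:2])
    g=np.arange(-24,24.1,.5)/1000
    for k in([.5755,-.2368,.084],[.5745,-.2365,.084],[.577,-.237,.084]):
        mx=np.array([[proj(np.array(k)+[a,b,0]) for b in g] for a in g],np.float32)
        im=cv2.remap(d["frame"],mx,None,cv2.INTER_LINEAR).astype(np.float32).mean(2)
        h=cv2.GaussianBlur(im,(0,0),1)-cv2.GaussianBlur(im,(0,0),6)
        A,B=np.meshgrid(g,g,indexing="ij");m=np.hypot(A,B)<.012;sc=[]
        for th in np.arange(0,np.pi,.05):
            s=np.round((-np.sin(th)*A+np.cos(th)*B)[m]/.001).astype(int)+20;w=np.bincount(s);q=np.bincount(s,h[m])
            sc.append((q**2/np.maximum(w,1)).sum()/(h[m]**2).sum())
        i=np.argsort(sc)[::-1][:4];print(n,k[:1],"ridge angle",(i*.05).round(2),np.array(sc)[i].round(2),"med",np.median(sc).round(2),"min..max",im[m].min(),im[m].max())
E
python3 ridge.py w5 w9
```

```text
w5 [0.5755] ridge angle [1.4  1.45 1.35 1.55] [0.4 0.4 0.4 0.4] med 0.31 min..max 23.666666 37.333332
w5 [0.5745] ridge angle [2.9  2.85 2.8  2.95] [0.41 0.41 0.37 0.36] med 0.19 min..max 21.333334 38.0
w5 [0.577] ridge angle [1.45 1.4  1.5  1.35] [0.69 0.69 0.69 0.68] med 0.42 min..max 22.333334 37.666668
w9 [0.5755] ridge angle [0.1  0.2  0.15 0.05] [0.61 0.61 0.61 0.6 ] med 0.37 min..max 13.666667 25.333334
w9 [0.5745] ridge angle [2.9  2.95 3.   3.05] [0.61 0.61 0.6  0.6 ] med 0.31 min..max 14.333333 27.0
w9 [0.577] ridge angle [0.65 0.7  0.6  0.55] [0.7  0.7  0.69 0.69] med 0.45 min..max 14.333333 25.333334
```

```bash
sed -i 's/for k in(.*$/for k in([.5754,-.2343,.084],[.5750,-.2353,.084],[.5764,-.2343,.084],[.5744,-.2337,.084]):/; s/<.012/<.010/' ridge.py; python3 ridge.py w9
```

```text
w9 [0.5754] ridge angle [0.35 0.4  0.3  0.45] [0.23 0.23 0.21 0.21] med 0.1 min..max 13.0 25.333334
w9 [0.575] ridge angle [0.4  0.45 0.35 0.3 ] [0.21 0.21 0.21 0.2 ] med 0.11 min..max 13.666667 25.333334
w9 [0.5764] ridge angle [0.4  0.35 0.45 0.3 ] [0.23 0.23 0.21 0.2 ] med 0.12 min..max 13.0 25.333334
w9 [0.5744] ridge angle [0.4  0.45 0.35 0.3 ] [0.25 0.25 0.25 0.23] med 0.09 min..max 12.666667 32.0
```

The ridge now reads 0.40 rad. That matches the angle predicted for a clicked clutch, and it would read about 0.94 had the clutch sprung back. Handing in.

```bash
python3 -c "
from workcell import *
print(sign_off())"
```

```text
the job is handed in; nothing more can be done
None
```

I stood the stake upright in the slot, turned the knob clockwise through one clutch click, let go and handed the job in at about 21 s. The knob's final angle matches one click, but I had no direct reading of how hard the cam presses the stake, and the hand-in gave no verdict.

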